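# Release the dust extractor's filter cassette with a pin

### The arm

A 7-joint arm with a two-finger parallel gripper is mounted at the origin on the work surface. World frame = base frame: x ahead of the robot, y to its left, z up, the work surface at z = 0. Lengths are in m, angles in rad, forces in N, time in s.
With the tool pointing down it reaches from about 0.4 to 0.85 m from the base axis. Payload 10.4 kg.
Tool frame: the origin (TCP) lies on the centre line of the jaws, within the pads' length; the fingertips stand 11 mm ahead of it and the grasp point (between the pads) lies 8 mm behind it; z points along the fingers, y is the line along which they close (so a half turn about z gives the same grasp; the last joint's range is limited). The gripper opens to 87 mm and grips with 3 to 60 N. Pads are 19 mm wide; open, the fingers measure 117 mm over their backs; the gripper's body (75 mm by 190 mm) begins 51 mm behind the grasp point.
Start: joints at [1.32, 0.332, -0.065, 1.46, 0.022, 1.35, -0.088], TCP at [0.141, -0.609, 0.234] pointing down, gripper open.
Joint ranges: [-2.6, 2.6], [-0.5, 2.12], [-1.47, 1.34], [0.16, 2.42], [-1.27, 4.41], [0.06, 2.06], [-2.6, 2.6]. Speed limits (rad/s): [2.22, 2.22, 2.79, 2.79, 3.14, 3.14, 3.14].

### API

Orientations are given as a unit quaternion [x, y, z, w].
In Python, from bench import r gives the robot as it stands.
- The arm moves only by the shell command python3 -m pendant 'ROWS' [OPENING] [FORCE]. ROWS is JSON, a list of rows, each a list of 4 numbers: the shift along the tool's x, y, z in m, then the turn about the tool's z in rad. A call has 1 to 8 rows; each row shifts and turns the commanded pose from where the row before left it, along the tool's axes as they then stand; what a row does not reach is not made up. A row lasts 1/12 s, in which the tool goes at most 41.7 mm and 7.16 degrees, less where a joint would pass 70% of its speed; a pose out of reach is approached as far as the arm can. A call with a gripper value outside its range is refused whole. OPENING is the opening, from 0 (shut) to 1 (fully open), set as the call begins (- or left out, the last holds). The fingers move at their own pace and stop on an object; FORCE is the grip in N (left out, the last holds). Time passes only in rows, so rows that do not move let the fingers close. It gives the time, the measured TCP pose, the force, the opening and the grip force at its end, in the units of the state.
- r.read_state(): the state, without advancing time (a new reading comes with each control period).
- r.camera(name): name is "scene" or "top"; returns a dict with "img" (384x512x3 uint8, red, green, blue), "camera_matrix" (3x3 intrinsics, pixels), "dist_coeffs" ([k1, k2, p1, p2, k3] as OpenCV has them; the pictures are not rectified), "xyz" and "attitude" of the camera in the world. Camera axes: x right, y down, z forward; pixel columns grow to the right and rows downward; lengths in m; the calibration is good to about 2 mm. A picture is of the moment at which its call begins. There is no depth.
- r.close_job(): hands the job in; it is judged then, once.
Trained networks look in the newest picture that a camera, given by its name, has taken for a name from the list of things; names that differ only in an ending like _2 or _b are one class to them, and where a whole thing is asked for, a point or a joint stands for the part that bears it (a point fixed in the world has none). Each returns a list of dicts, best first, with "score" (0 to 1); they miss things now and then, are a little off and sometimes report something else, mostly with a low value. They report only what shows in the picture. A call takes as long as a camera call.
- r.outline_of(thing, camera): "mask" (384x512 bool, what is visible of it) and "bbox" ([centre column, centre row, width, height] in pixels, round what is visible of it).
The state is a dict: "time": time; "joint_positions": joint angles; "joint_vel": joint speeds; "joint_torque": joint torques, N m; "ee_pos": TCP position; "eef_rot": TCP orientation; "ft_force": force on the tool from outside, world axes, zero at the start; "torque": the same for the moment, N m; "width": finger opening in m; "grip_force": force on a finger pad.
Only numpy, scipy, OpenCV 4.12 (cv2) and the standard library are available. Lean on these libraries where they do the work, as an engineer would, in place of code of your own. Each camera call takes 0.05 s, during which the arm holds its last target. There are 200 camera calls.

### The job

Take the pin tool out of its stand, press the release button sunk in the nose of the dust extractor's filter cassette gently down with the pin, and, holding it down with the pin all the way, draw the cassette out of the housing to its stop with the pin alone, never with the fingers. Then stand the pin tool back upright in the hole of its stand, all the way down, and leave the other things on the bench alone.

Things in the scene. Friction and masses are not known exactly. Their poses are not given: they have to be found in the camera images.
- housing: Dust extractor: grey box 200 x 170 mm, top 108 mm high, fixed to the bench; a spigot 30 mm tall on the top's rear half. Origin: centre of its underside. -x is its front, the way the cassette slides out; the front face is 100 mm from the origin. The cassette's grey plastic nose, 120 mm wide along y, stands 50 mm out of the front.
- well_mouth (a point): Mouth centre of the square well in the nose's sloping top, 58 mm above the bench; axes as the housing's. The slope, 44 mm long with this point at its middle, rises 25 degrees towards the housing. The well, 11 x 11 mm, is sunk square to the slope: a pin enters leaning 25 degrees, along (sin 25, 0, -cos 25). A pin in it can push the cassette by bearing on the well's wall.
- button_face (a point): Centre of the face of the round steel release button (9.6 mm across), 10 mm down the well from its mouth when up; it is pressed along the well's axis. Axes as the housing's.
- cassette (a joint): How far the filter cassette has slid out, m: 0 home (latched), 0.060 at its stop; about 3 N friction. While the button is up it catches behind a keeper bar at home and again part-way (near 20 mm); beyond about 40 mm out it is past the bars.
- button (a joint): How far the release button is pressed down, m: 0 up, 0.0075 fully down; sprung, 2.5 N at the start, 7 N fully down. The catch is free from about 0.0045.
- pin_tool_center (a point): Centre of the pin tool's wooden handle, halfway up it (loose, 70 g nominal). Handle 18 x 18 mm square, 70 mm long along the tool's z, its sides along the tool's x and y. The steel pin, 6 mm thick, runs 50 mm out of the handle's lower end along -z; its tip is 85 mm from this point. It stands upright in the stand, the handle's lower end resting on the stand's top.
- pin_tip (a point): Tip of the pin tool's pin, on the tool's axis, 85 mm below the handle's centre; z runs up the tool.
- stand_hole (a point): Mouth centre of the hole in the wooden stand's top, 58 mm above the bench. Stand: 64 x 64 mm block, fixed to the bench. Hole: 13 mm square, sides along the stand's axes, 54 mm deep.
- tin: Bystander: steel can, 68 mm across, 85 mm high; origin at the centre of its underside.
- oil: Bystander: bottle, 48 mm across, 130 mm high; origin at the centre of its underside.
- discs: Bystander: stack of grinding discs, 90 mm across, 42 mm high with its spindle; origin at the centre of its underside.

How it is judged:
On the way, in this order (a step that is already met when the one before it is completed fails the run):
1. the button is pressed free by the pin while the cassette is still home (value of joint button above 0.0045 m and distance between pin_tip and well_mouth below 0.025 m and value of joint cassette below 0.008 m), for 0.05 s.
2. the cassette is halfway out with the pin still holding the button down (value of joint cassette between 0.026 and 0.036 m and value of joint button above 0.004 m and distance between pin_tip and well_mouth below 0.025 m), for 0.02 s.
3. the cassette is at its stop (at least 52 mm out) with the pin still holding the button down (value of joint cassette above 0.052 m and value of joint button above 0.004 m and distance between pin_tip and well_mouth below 0.025 m), for 0.05 s.
At the end, for the whole second after the job is handed in: The cassette is at least 52 of its 60 mm out, the button has sprung back up (under 2 mm), and the pin tool stands at rest in the stand's hole: upright within 0.1 rad, handle down on the stand within 4 mm, tip within 8 mm of the hole's axis (value of joint cassette above 0.052 m and value of joint button below 0.002 m and horizontal distance between pin_tip and stand_hole below 0.008 m and height (world z) of pin_tip below 0.012 m and angle between pin_tool_center's own z axis and vertical below 0.1 rad and linear speed of pin_tool below 0.02 m/s); the robot touches nothing.
It fails at once if the fingers touch the cassette (contact force between the fingers and cassette above 1 N).
It fails at once if the pin tool is rammed into the button or cassette with over 60 N (contact force between pin_tool and cassette above 60 N).
It fails at once if a bystander is moved over 20 mm or tipped (distance of any of tin, oil, discs from where it was at the start of the episode above 0.02 m or angle between any of tin, oil, discs's own z axis and vertical above 0.3 rad).
It also fails if it takes over 59 s, if anything falls off the work surface, if the arm or the gripper's body presses on something with over 40 N, if the wrist force passes 120 N, or if a joint passes its speed limit or range.

## Working session

There is one attempt and no reset: what is moved stays moved. The work goes in short steps, Python scripts to look and compute and a shell command to move; the robot and the scene stay as the last step left them, time stands still between calls to the robot, and variables do not carry over. Pictures are saved under pics/ and viewed, at most 12 in all, crops included, and the job is handed in when it is done.

```bash
mkdir -p pics; ls; cat > h.py <<'E'
import numpy as np, cv2
from scipy.spatial.transform import Rotation as R
from bench import r
def cam(n):
    c=r.camera(n); c["K"]=np.array(c["camera_matrix"]); c["d"]=np.array(c["dist_coeffs"]); c["t"]=np.array(c["xyz"])
    a=np.array(c["attitude"]); c["R"]=R.from_quat(a).as_matrix() if a.size==4 else a.reshape(3,3); return c
def proj(c,P):
    P=np.atleast_2d(P); Q=(P-c["t"])@c["R"]; return cv2.projectPoints(Q,np.zeros(3),np.zeros(3),c["K"],c["d"])[0][:,0]
def ray(c,uv): 
    p=cv2.undistortPoints(np.array([[uv]],float),c["K"],c["d"])[0,0]; return c["R"]@np.array([*p,1])
def at_z(c,uv,z):
    d=ray(c,uv); return c["t"]+d*(z-c["t"][2])/d[2]
E
python3 - <<'E'
from h import *
for n in("scene","top"):
    c=cam(n); print(n,c["t"].round(3),c["attitude"],c["K"].round(1).tolist(),c["d"])
    cv2.imwrite(f"pics/{n}0.png",cv2.resize(c["img"][:,:,::-1],(800,600)))
    for t in["housing","cassette","pin_tool_center","stand_hole","button","tin","oil","discs"]:
        try: print(t,[(round(o["score"],2),np.round(o["bbox"],1).tolist()) for o in r.outline_of(t,n)[:2]])
        except Exception as e: print(t,e)
s=r.read_state(); print(s)
E
```

```text
pics
scene [1.368 0.54  0.843] [ 0.43778358  0.78627719 -0.38361817 -0.20724578] [[478.4, 0.0, 256.7], [0.0, 478.4, 194.1], [0.0, 0.0, 1.0]] [0.06538788 0.         0.         0.         0.        ]
housing [(0.78, [277.3, 167.3, 74.8, 85.8])]
cassette [(0.67, [268.4, 196.1, 48.5, 31.5])]
pin_tool_center [(0.47, [377.5, 216.4, 11.3, 29.9])]
stand_hole [(0.79, [372.8, 236.7, 39.0, 47.6])]
button []
tin [(0.72, [173.4, 162.4, 23.1, 32.9]), (0.39, [376.5, 215.9, 12.7, 27.1])]
oil [(0.87, [332.9, 275.1, 24.9, 53.9])]
discs [(0.89, [127.6, 207.7, 36.1, 24.7]), (0.62, [278.1, 166.6, 73.3, 89.5])]
top [0.458 0.013 1.155] [ 0.71325624 -0.69870155  0.03616646 -0.04211491] [[436.9, 0.0, 253.4], [0.0, 436.9, 186.0], [0.0, 0.0, 1.0]] [-0.0386251  0.         0.         0.         0.       ]
housing [(0.8, [271.9, 262.5, 89.2, 111.4]), (0.48, [143.1, 219.4, 33.8, 29.9])]
cassette [(0.58, [255.9, 221.9, 42.9, 28.1]), (0.44, [382.2, 217.4, 33.3, 29.0])]
pin_tool_center [(0.4, [133.6, 217.6, 12.5, 10.1])]
stand_hole [(0.65, [140.9, 220.1, 37.6, 29.3]), (0.6, [133.4, 219.8, 17.8, 6.2])]
button []
tin [
[... 204 characters left out ...]
913 ,  0.33219424, -0.06471934,  1.46012884,  0.021571  ,
        1.34990757, -0.08850854]), 'joint_vel': array([ 1.03162496e-03,  5.74681026e-04, -1.93987127e-05, -1.09534898e-03,
        2.66270642e-04, -3.41987140e-04, -1.23463530e-03]), 'joint_torque': array([ 5.50536497e-04, -6.23047686e+01,  2.46482872e-02, -3.90125084e+01,
       -6.12057257e-02,  3.13400896e-02,  5.39636858e-05]), 'ee_pos': array([ 0.14118813, -0.60884815,  0.23356538]), 'eef_rot': array([9.93519707e-01, 1.13659977e-01, 2.82592616e-05, 2.35575374e-05]), 'ft_force': array([ 0.20436872,  0.29023954, -0.17367032]), 'torque': array([ 0.00039796,  0.03762691, -0.02019946]), 'grip_force': 0.0, 'width': 0.08661351117436045}
```

View images.

View pics/scene0.png

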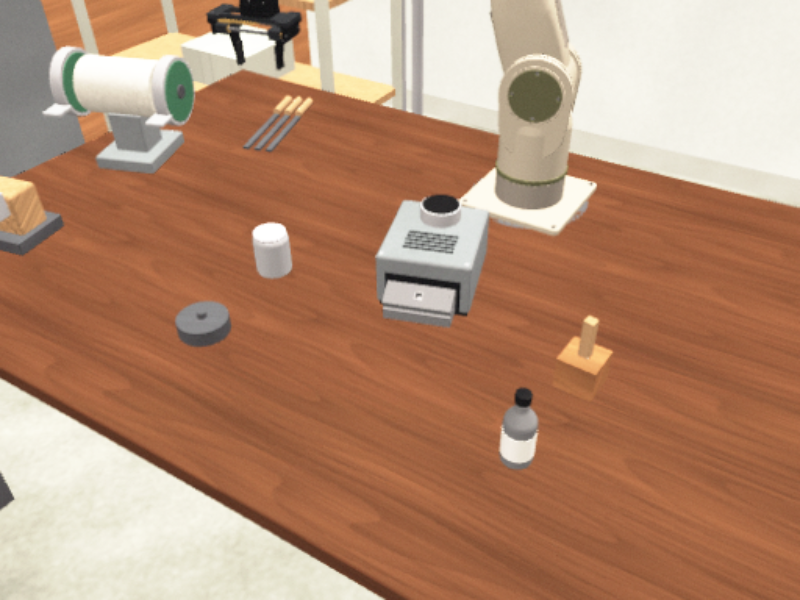

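View pics/top0.png

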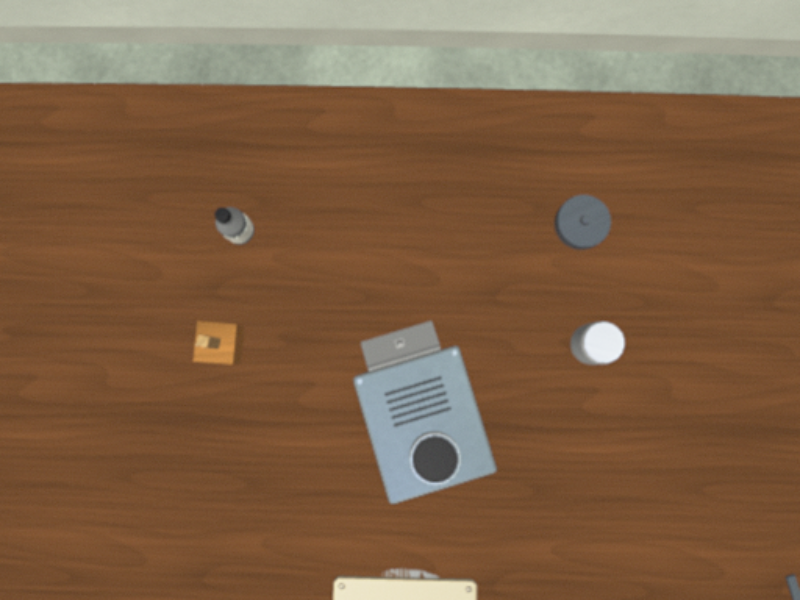

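The scene view shows the housing with its nose facing away from the robot and the well at about (418,297) of 800x600. The stand with the tool is at about (583,360) and the bottle at (518,430). The top view shows the well at about (400,343), the stand at (215,343) and the housing yawed by roughly 15°. I'll crop closer.

```bash
python3 - <<'E'
from h import *
ims=[]
for n,bs in(("scene",[(235,170,64,48),(350,195,64,64)]),("top",[(224,196,64,48),(112,192,64,64)])):
    c=cam(n)
    for (u,v,w,h) in bs:
        p=c["img"][v:v+h,u:u+w,::-1]; p=cv2.resize(p,(384,int(384*h/w)),interpolation=cv2.INTER_CUBIC)[:288]; ims.append(p)
    for t in["cassette","housing","stand_hole","pin_tool_center"]:
        o=r.outline_of(t,n)
        if o:
            m=o[0]["mask"].astype(np.uint8); pts=cv2.findContours(m,0,1)[0]; pts=max(pts,key=len)
            rc=cv2.minAreaRect(pts); z={"cassette":.058,"housing":.108,"stand_hole":.058,"pin_tool_center":.128}[t]
            print(n,t,round(o[0]["score"],2),m.sum(),np.round(rc[0],1),[np.round(at_z(c,q,z)[:2],4).tolist() for q in cv2.boxPoints(rc)])
cv2.imwrite("pics/crops.png",np.vstack([np.hstack(ims[:2]),np.hstack(ims[2:])]))
E
```

```text
scene cassette 0.64 1104 [267.1 194.5] [[0.5828, -0.0047], [0.4885, -0.056], [0.4471, 0.0661], [0.5424, 0.1089]]
scene housing 0.69 4859 [274.7 165.4] [[0.637, 0.0094], [0.2815, -0.1861], [0.2271, 0.0216], [0.584, 0.1686]]
scene stand_hole 0.61 980 [371.8 236. ] [[0.5839, 0.2925], [0.4585, 0.2717], [0.4602, 0.3551], [0.5818, 0.3691]]
scene pin_tool_center 0.5 234 [376.1 216. ] [[0.5782, 0.3286], [0.4881, 0.3036], [0.4823, 0.3238], [0.5724, 0.3475]]
top cassette 0.58 864 [256.2 220.2] [[0.4958, 0.0789], [0.5351, -0.0343], [0.4911, -0.0493], [0.4521, 0.0635]]
top housing 0.65 7203 [268.5 261.8] [[0.4849, 0.1072], [0.5411, -0.0607], [0.3049, -0.1377], [0.251, 0.0269]]
top stand_hole 0.78 645 [139.6 218.9] [[0.4612, 0.3481], [0.5253, 0.3456], [0.52, 0.2682], [0.4561, 0.2712]]
```

View pics/crops.png

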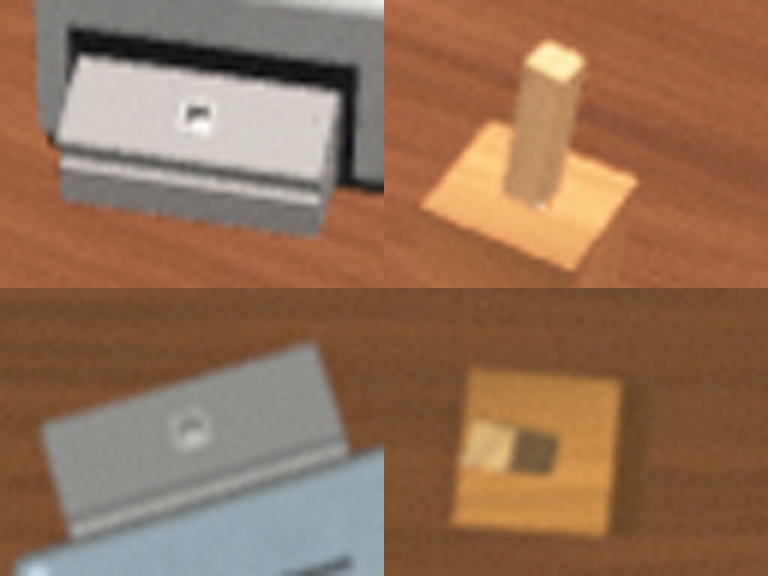

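The crops show the well ring at about top px (255.2,219.2) and scene px (267.3,188.7). The stand corners and the handle top are also clear. I'll convert these to positions.

```bash
python3 - <<'E'
from h import *
T=cam("top");S=cam("scene")
def X(c,pts,o,z): 
    return np.array([at_z(c,(o[0]+(x+.5)/6-.5,o[1]+(y+.5)/6-.5),z)[:2] for x,y in pts])
def tri(u,v):
    A=[];b=[]
    for c,p in((T,u),(S,v)):
        d=ray(c,p); d/=np.linalg.norm(d); M=np.eye(3)-np.outer(d,d); A.append(M); b.append(M@c["t"])
    return np.linalg.lstsq(np.vstack(A),np.hstack(b),rcond=None)[0].round(4)
print("well",X(T,[(190,142)],(224,196),.058),X(S,[(197,115)],(235,170),.058),tri((255.25,219.25),(267.4,188.75)))
a=X(T,[(86,82),(238,92),(224,247),(69,235)],(112,192),.058);b=X(S,[(106,122),(254,180),(191,270),(37,207)],(350,195),.058)
for q in(a,b):
    e=[np.diff(q[[i,(i+1)%4]],axis=0)[0] for i in range(4)]
    print("stand",q.mean(0).round(4),[np.round(np.linalg.norm(v),4) for v in e],[round(np.degrees(np.arctan2(v[1],v[0]))%90,1) for v in e])
print("handletop",X(T,[(106,157)],(112,192),.128),X(S,[(171.5,61)],(350,195),.128))
n=X(T,[(43,137),(316,55)],(224,196),.043);print("front edge top",n,np.degrees(np.arctan2(*(n[0]-n[1])[::-1])))
n=X(S,[(58,140),(322,187)],(235,170),.0487);print("front edge scene",n,np.degrees(np.arctan2(*(n[1]-n[0])[::-1])))
# housing top edges by mask
m=r.outline_of("housing","top")[0]["mask"].astype(np.uint8)
for t,c in(("tin",T),("oil",T),("discs",T)):
    o=r.outline_of(t,"top")
    for k in o[:2]: print(t,k["score"],at_z(c,k["bbox"][:2],.04)[:2].round(3))
print(R.from_quat(r.read_state()["eef_rot"]).as_matrix().round(3))
E
```

```text
well [[0.4958562  0.01719942]] [[0.49503734 0.01776804]] [0.4956 0.0176 0.0583]
stand [0.4904 0.314 ] [np.float64(0.0647), np.float64(0.065), np.float64(0.0656), np.float64(0.0644)] [np.float64(87.5), np.float64(87.4), np.float64(87.0), np.float64(86.6)]
stand [0.4904 0.3157] [np.float64(0.0641), np.float64(0.0634), np.float64(0.0651), np.float64(0.0636)] [np.float64(87.5), np.float64(87.5), np.float64(87.7), np.float64(86.6)]
handletop [[0.49053484 0.31399074]] [[0.49124401 0.31585423]]
front edge top [[ 0.49719021  0.07952431]
 [ 0.53433223 -0.03546313]] 107.90093909258354
front edge scene [[ 0.53278562 -0.03216879]
 [ 0.50047715  0.08501889]] 105.41345571188104
tin 0.59 [ 0.503 -0.308]
oil 0.62 [0.69  0.295]
discs 0.64 [ 0.702 -0.289]
discs 0.18 [0.496 0.013]
[[ 0.974  0.226  0.   ]
 [ 0.226 -0.974 -0.   ]
 [ 0.     0.    -1.   ]]
```

```bash
python3 -m pendant '[[0.03,0,0,0.0925],[0.04,0,0,0.0925],[0.04,0,0,0.0925],[0.04,-0.02,0,0],[0.035,-0.02,0,0],[0.03,-0.03,0,0],[0.03,-0.03,0,0],[0.02,-0.035,0,0]]' 1; python3 -m pendant '[[0,-0.04,0,0],[0,-0.04,0,0],[0,-0.04,0,0],[0,-0.04,0,0],[0,-0.04,0,0],[0,-0.04,0,0],[0,-0.04,0,0],[0,-0.04,0,0]]'
```

```text
time: 2.37
ee_pos: [0.4101, -0.4685, 0.2331]
eef_rot: [1.0, -0.024, 0.0, -0.0]
ft_force: [0.7, -0.4, 0.7]
width: 0.0871
grip_force: 0.0
time: 3.03
ee_pos: [0.4232, -0.1487, 0.2337]
eef_rot: [1.0, -0.025, 0.0, 0.0]
ft_force: [1.0, -0.3, -0.7]
width: 0.0872
grip_force: 0.0
```

```bash
cat > go.py <<'E'
# usage: go.py x y z headingdeg -> remaining shift in tool axes and turn
import sys; from h import *
s=r.read_state(); M=R.from_quat(s["eef_rot"]).as_matrix(); p=s["ee_pos"]
h=np.degrees(np.arctan2(M[1,0],M[0,0])); t=np.array(list(map(float,sys.argv[1:4])))
print("t",round(s["time"],2),"p",p.round(4),"head",h.round(2),"zax",M[:,2].round(3),"F",np.round(s["ft_force"],1),"w",round(s["width"],4),"grip",round(s["grip_force"],1))
print("tool shift",(M.T@(t-p)).round(4),"turn",round(np.radians(h-float(sys.argv[4])),4))
E
python3 go.py 0.4905 0.315 0.234 -2.9
```

```text
t 3.03 p [ 0.4232 -0.1487  0.2337] head -2.85 zax [ 0.    -0.001 -1.   ] F [ 1.  -0.3 -0.7] w 0.0872 grip 0.0
tool shift [ 0.0442 -0.4664 -0.0006] turn 0.0008
```

```bash
python3 -m pendant '[[0.005,-0.04,0,0],[0.005,-0.04,0,0],[0.005,-0.04,0,0],[0.005,-0.04,0,0],[0.005,-0.04,0,0],[0.005,-0.04,0,0],[0.005,-0.04,0,0],[0.005,-0.04,0,0]]';python3 -m pendant '[[0.004,-0.04,0,0],[0,-0.04,0,0],[0,-0.04,0,0],[0,-0.0264,0,0],[0,0,0,0],[0,0,0,0]]'; python3 go.py 0.4905 0.315 0.097 -2.9
python3 - <<'E'
from h import *
ims=[]
for n in("top","scene"):
    c=cam(n); print(n,proj(c,[[.4905,.315,.128],r.read_state()["ee_pos"]]).round(1).tolist())
    ims.append(cv2.resize(c["img"][100:292,80:272,::-1] if n=="top" else c["img"][100:292,280:472,::-1],(400,400)))
cv2.imwrite("pics/hov.png",np.hstack(ims))
E
```

```text
time: 3.7
ee_pos: [0.4794, 0.169, 0.234]
eef_rot: [1.0, -0.025, 0.001, 0.0]
ft_force: [0.3, -0.9, 0.6]
width: 0.087
grip_force: 0.0
time: 4.2
ee_pos: [0.4898, 0.3149, 0.2332]
eef_rot: [1.0, -0.023, -0.001, -0.0]
ft_force: [-0.6, -0.8, -0.2]
width: 0.0873
grip_force: 0.0
t 4.2 p [0.4898 0.3149 0.2332] head -2.66 zax [-0.001  0.001 -1.   ] F [-0.6 -0.8 -0.2] w 0.0873 grip 0.0
tool shift [ 0.0008 -0.      0.1362] turn 0.0042
top [[128.8, 217.8], [115.3, 215.9]]
scene [[377.9, 204.5], [383.8, 167.1]]
```

View pics/hov.png

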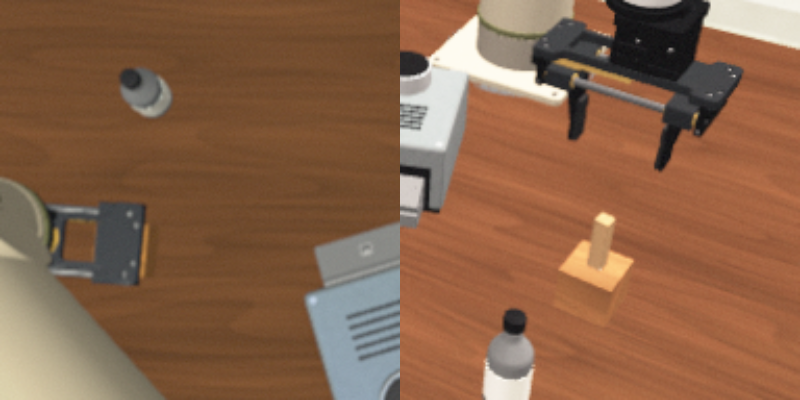

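The hand is centred above the handle in both views, with the fingers at about (575,120) and (668,150) on the right panel and the handle top between them. Descending now to grip lightly.

```bash
python3 -m pendant '[[0.0008,0,0.035,0],[0,0,0.035,0],[0,0,0.035,0],[0,0,0.0312,0],[0,0,0,0]]' 1; python3 -m pendant '[[0,0,0,0],[0,0,0,0],[0,0,0,0],[0,0,0,0],[0,0,0,0],[0,0,0,0],[0,0,0,0],[0,0,0,0]]' 0 6;  python3 go.py 0.4905 0.315 0.097 -2.9
```

```text
time: 4.72
ee_pos: [0.4894, 0.3088, 0.0917]
eef_rot: [1.0, -0.026, -0.003, 0.003]
ft_force: [-0.8, -1.4, -0.5]
width: 0.0868
grip_force: 0.0
time: 5.38
ee_pos: [0.4915, 0.3131, 0.0975]
eef_rot: [1.0, -0.025, 0.0, 0.0]
ft_force: [0.6, 0.1, -0.2]
width: 0.0418
grip_force: 0.0
t 5.38 p [0.4915 0.3131 0.0975] head -2.85 zax [ 0. -0. -1.] F [ 0.6  0.1 -0.2] w 0.0418 grip 0.0
tool shift [-0.001  -0.0018  0.0005] turn 0.001
```

```bash
python3 -m pendant '[[0,-0.001,0,0],[0,0,0,0],[0,0,0,0],[0,0,0,0],[0,0,0,0],[0,0,0,0],[0,0,0,0],[0,0,0,0]]' 0 6;  python3 go.py 0.4905 0.315 0.097 -2.9
```

```text
time: 6.05
ee_pos: [0.4914, 0.3141, 0.0973]
eef_rot: [1.0, -0.025, -0.0, 0.0]
ft_force: [0.4, -0.3, -0.1]
width: 0.0181
grip_force: 6.0
t 6.05 p [0.4914 0.3141 0.0973] head -2.85 zax [-0. -0. -1.] F [ 0.4 -0.3 -0.1] w 0.0181 grip 6.0
tool shift [-0.001  -0.0009  0.0003] turn 0.0009
```

```bash
python3 -m pendant '[[0,0,-0.008,0],[0,0,-0.008,0],[0,0,-0.008,0],[0,0,-0.008,0],[0,0,0,0]]'; python3 -m pendant '[[0.005,0,0,0],[0.005,0,0,0],[0.005,0,0,0],[0.005,0,0,0],[0.005,0,0,0],[0.005,0,0,0],[0.005,0,0,0],[0.005,0,0,0]]'; python3 -m pendant '[[0,0,0,0],[0,0,0,0]]' 0 60;  python3 go.py 0.4905 0.315 0.097 -2.9
python3 - <<'E'
from h import *
ims=[]
for n in("top","scene"):
    c=cam(n)
    ims.append(cv2.resize(c["img"][170:260,90:180,::-1] if n=="top" else c["img"][150:240,330:420,::-1],(400,400)))
cv2.imwrite("pics/tilt.png",np.hstack(ims))
E
```

```text
time: 6.47
ee_pos: [0.4923, 0.3148, 0.1317]
eef_rot: [1.0, -0.025, 0.001, -0.001]
ft_force: [0.3, 0.3, 0.0]
width: 0.018
grip_force: 6.0
time: 7.13
ee_pos: [0.5319, 0.312, 0.1291]
eef_rot: [1.0, -0.025, -0.0, 0.0]
ft_force: [-2.5, 0.5, -0.9]
width: 0.0178
grip_force: 6.0
time: 7.3
ee_pos: [0.5318, 0.3121, 0.1294]
eef_rot: [1.0, -0.025, 0.0, -0.0]
ft_force: [0.2, -1.0, 0.3]
width: 0.0174
grip_force: 60.0
t 7.3 p [0.5318 0.3121 0.1294] head -2.86 zax [ 0.  0. -1.] F [ 0.2 -1.   0.3] w 0.0174 grip 60.0
tool shift [-0.0414 -0.0008  0.0324] turn 0.0007
```

View pics/tilt.png

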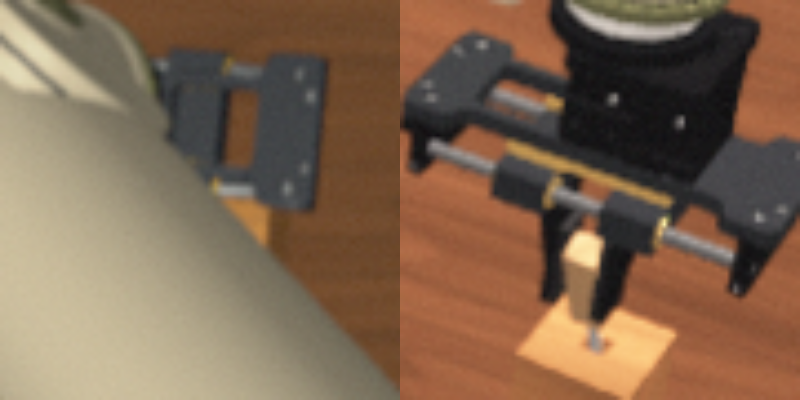

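Scene panel: the handle now leans toward the camera (+x), with the pin running into the hole at about (595,345). The tilt worked, at roughly 25° from the geometry. I'll lift, turn and move over the well.

```bash
python3 -m pendant '[[0,0,-0.02,0],[0,0,-0.02,0],[0,0,-0.02,0],[0,0,0,-0.09],[0,0,0,-0.09],[0,0,0,-0.09],[0,0,0,-0.086],[0,0,0,0]]'; python3 go.py .5468 .0337 .1654 17.5
```

```text
time: 8.07
ee_pos: [0.5315, 0.312, 0.1894]
eef_rot: [0.988, 0.155, 0.0, 0.0]
ft_force: [0.1, 0.2, -0.1]
width: 0.0173
grip_force: 60.0
t 8.07 p [0.5315 0.312  0.1894] head 17.78 zax [ 0.001 -0.    -1.   ] F [ 0.1  0.2 -0.1] w 0.0173 grip 60.0
tool shift [-0.0704  0.2696  0.0241] turn 0.0049
```

```bash
python3 -m pendant '[[-0.009,0.034,0,0.0049],[-0.009,0.034,0,0],[-0.009,0.034,0,0],[-0.009,0.034,0,0],[-0.009,0.034,0,0],[-0.009,0.034,0,0],[-0.009,0.034,0,0],[-0.007,0.0316,0,0]]';python3 -m pendant '[[0,0,0.024,0],[0,0,0,0],[0,0,0,0],[0,0,0,0]]'; python3 go.py .5468 .0337 .1654 17.5
python3 - <<'E'
from h import *
s=r.read_state(); M=R.from_quat(s["eef_rot"]).as_matrix(); G=s["ee_pos"]-.008*M[:,2]; th=np.radians(25.4)
ax=-np.sin(th)*M[:,0]+np.cos(th)*M[:,2]
c=cam("scene"); W=np.array([.4955,.0175,.058])
pts=np.array([G+ax*.0973,G+ax*.0473,G-ax*.0227,W]); q=proj(c,pts); print(q.round(1).tolist(), pts.round(4).tolist())
u,v=238,140; im=c["img"][v:v+72,u:u+54,::-1]; im=cv2.resize(im,(432,576),interpolation=cv2.INTER_CUBIC)
im2=im.copy()
for p in q: cv2.drawMarker(im2,tuple(int(round(a)) for a in ((p-[u,v]+.5)*8)),(0,0,255),cv2.MARKER_CROSS,14,1)
cv2.imwrite("pics/well1.png",cv2.resize(np.hstack([im,im2]),(792,528)))
E
```

```text
time: 8.73
ee_pos: [0.5445, 0.0316, 0.1896]
eef_rot: [0.989, 0.148, 0.0, 0.0]
ft_force: [0.8, -0.1, -0.9]
width: 0.0178
grip_force: 60.0
time: 9.07
ee_pos: [0.5449, 0.0353, 0.1663]
eef_rot: [0.989, 0.15, 0.0, -0.0]
ft_force: [0.8, 0.2, -0.8]
width: 0.0177
grip_force: 60.0
t 9.07 p [0.5449 0.0353 0.1663] head 17.3 zax [ 0.001  0.    -1.   ] F [ 0.8  0.2 -0.8] w 0.0177 grip 60.0
tool shift [0.0013 0.0021 0.0009] turn -0.0035
[[267.1, 182.8], [265.2, 173.5], [262.2, 159.3], [267.2, 188.8]] [[0.5051, 0.0229, 0.0863], [0.5256, 0.0292, 0.1315], [0.5542, 0.0381, 0.1948], [0.4955, 0.0175, 0.058]]
```

View pics/well1.png

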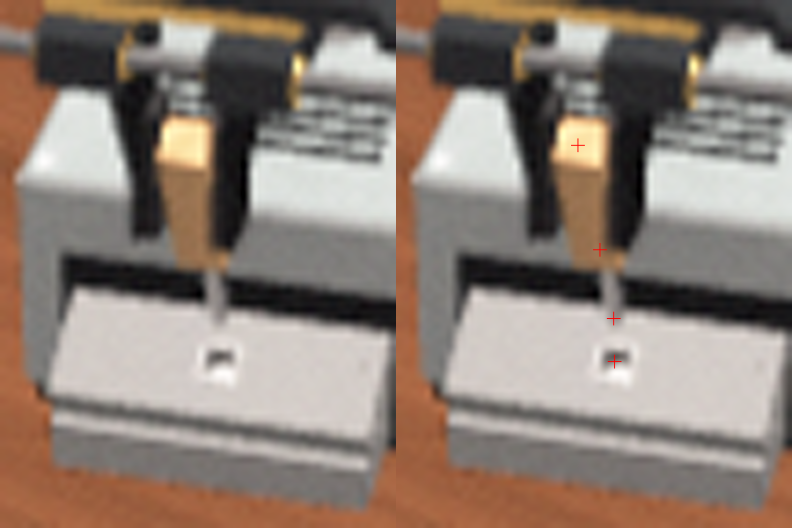

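The overlay matches the picture: the pin tip is at about (613,321) and the well at about (614,361) of the right panel, in line along the slope normal. I'll correct about 2 mm and approach along the well axis.

```bash
python3 -m pendant '[[0.001,0.002,0.0009,0],[0,0,0,0],[-0.0042,0,0.009,0],[-0.0042,0,0.009,0],[0,0,0,0],[0,0,0,0]]'
python3 - <<'E'
from h import *
s=r.read_state(); M=R.from_quat(s["eef_rot"]).as_matrix(); G=s["ee_pos"]-.008*M[:,2]; th=np.radians(25.4)
ax=-np.sin(th)*M[:,0]+np.cos(th)*M[:,2]; tip=G+ax*.0973
c=cam("scene"); W=np.array([.4955,.0175,.058])
print("tip",tip.round(4)); d=(M.T@(W-tip)); print("to mouth in tool axes",d.round(4),"along/lat",(d@[-.4226,0,.9063]).round(4),(d@[.9063,0,.4226]).round(4),d[1].round(4),"F",s["ft_force"])
u,v=250,165; q=proj(c,[tip,W]); im=cv2.resize(c["img"][v:v+36,u:u+36,::-1],(396,396),interpolation=cv2.INTER_CUBIC); im2=im.copy()
for p in q: cv2.drawMarker(im2,tuple(int(round(a)) for a in ((p-[u,v]+.5)*11)),(0,0,255),cv2.MARKER_CROSS,14,1)
cv2.imwrite("pics/well2.png",np.hstack([im,im2]))
E
```

```text
time: 9.62
ee_pos: [0.5374, 0.0296, 0.1456]
eef_rot: [0.989, 0.15, -0.001, 0.0]
ft_force: [1.0, 0.0, -0.1]
width: 0.0178
grip_force: 60.0
tip [0.4975 0.0171 0.0657]
to mouth in tool axes [-0.0018 -0.0009  0.0077] along/lat 0.0078 0.0017 -0.0009 F [ 0.95676105  0.02063481 -0.12176835]
```

View pics/well2.png

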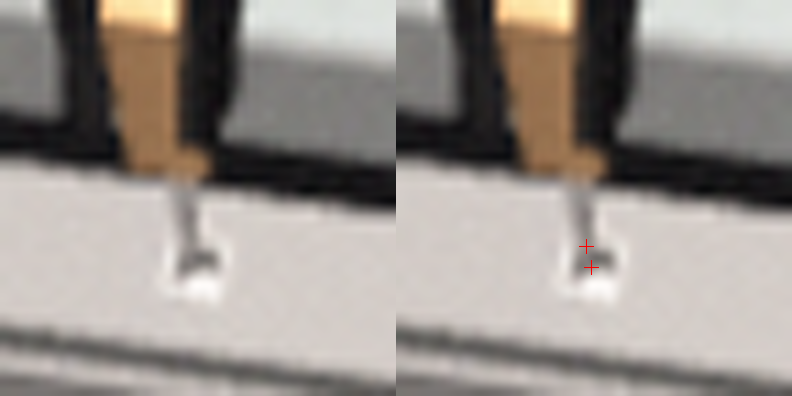

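The pin tip sits right at the well ring, around (190,252) against (196,268) in the left panel. Inserting slowly along the axis.

```bash
python3 -m pendant '[[-0.0003,-0.0003,0.0031,0],[-0.0013,0,0.0027,0],[-0.0013,0,0.0027,0],[-0.0013,0,0.0027,0],[0,0,0,0]]'; python3 -m pendant '[[-0.0008,0,0.0018,0],[-0.0008,0,0.0018,0],[0,0,0,0]]'; cat > tip.py <<'E'
from h import *
s=r.read_state(); M=R.from_quat(s["eef_rot"]).as_matrix(); G=s["ee_pos"]-.008*M[:,2]; th=np.radians(25.4)
ax=-np.sin(th)*M[:,0]+np.cos(th)*M[:,2]; tip=G+ax*.0973; W=np.array([.4955,.0175,.058])
d=M.T@(tip-W); print("depth",(d@[-.4226,0,.9063]).round(4),"lat",(d@[.9063,0,.4226]).round(4),"y",d[1].round(4),"x_t",d[0].round(4),"F tool",(M.T@s["ft_force"]).round(2),"tq",(M.T@s["torque"]).round(2),"t",round(s["time"],2))
E
python3 tip.py
```

```text
time: 10.08
ee_pos: [0.5337, 0.0287, 0.1346]
eef_rot: [0.989, 0.15, -0.0, 0.0]
ft_force: [0.7, -0.8, -0.5]
width: 0.0177
grip_force: 60.0
time: 10.33
ee_pos: [0.5324, 0.0283, 0.1313]
eef_rot: [0.989, 0.15, -0.0, 0.0]
ft_force: [-0.3, 0.7, -0.1]
width: 0.0176
grip_force: 60.0
depth 0.0074 lat -0.0002 y 0.0007 x_t -0.0033 F tool [-0.07 -0.73  0.07] tq [ 0.03  0.03 -0.02] t 10.33
```

```bash
for i in 1; do python3 -m pendant '[[-0.0008,0,0.0018,0],[-0.0004,0,0.0009,0],[0,0,0,0]]'; python3 tip.py; python3 -m pendant '[[-0.0008,0,0.0018,0],[0,0,0,0]]'; python3 tip.py; python3 -m pendant '[[-0.0006,0,0.0014,0],[0,0,0,0]]'; python3 tip.py; done | grep depth
```

```text
depth 0.0096 lat 0.0003 y 0.0007 x_t -0.0038 F tool [ 1.13 -0.46 -2.03] tq [ 0.03  0.26 -0.02] t 10.58
depth 0.0116 lat 0.0003 y 0.0007 x_t -0.0047 F tool [ 2.1   1.09 -3.  ] tq [-0.04  0.47 -0.07] t 10.75
depth 0.0132 lat 0.0003 y 0.0007 x_t -0.0053 F tool [ 2.41 -0.28 -4.09] tq [-0.02  0.57  0.05] t 10.92
```

```bash
(python3 -m pendant '[[-0.0007,0,0.0016,0],[0,0,0,0]]'; python3 tip.py; python3 -m pendant '[[-0.0004,0,0.0009,0],[0,0,0,0]]'; python3 tip.py)| grep depth
```

```text
depth 0.015 lat 0.0004 y 0.0007 x_t -0.006 F tool [ 2.72  0.02 -4.2 ] tq [-0.    0.72 -0.02] t 11.08
depth 0.0159 lat 0.0004 y 0.0007 x_t -0.0064 F tool [ 3.62  0.5  -4.41] tq [-0.02  0.81 -0.  ] t 11.25
```

```bash
(python3 -m pendant '[[0.0012,0,0.0006,0],[0.0012,0,0.0006,0],[0,0,0,0]]'; python3 tip.py; python3 -m pendant '[[0.002,0,0.0001,0],[0.002,0,0.0001,0],[0,0,0,0]]'; python3 tip.py)| grep depth
```

```text
depth 0.0166 lat 0.0022 y 0.0007 x_t -0.0051 F tool [-0.15 -0.82 -6.92] tq [-0.01 -0.27  0.01] t 11.5
depth 0.0153 lat 0.0054 y 0.0007 x_t -0.0016 F tool [-3.29 -0.02 -9.88] tq [-0.05 -1.07  0.  ] t 11.75
```

```bash
(python3 -m pendant '[[0.0025,0,0,0],[0.0025,0,0,0],[0.0025,0,0,0]]'; python3 tip.py; python3 -m pendant '[[0.0025,0,0,0],[0.0025,0,0,0],[0.0025,0,0,0]]'; python3 tip.py)| grep depth
```

```text
depth 0.0123 lat 0.0119 y 0.0007 x_t 0.0056 F tool [-3.49 -1.44 -8.98] tq [ 0.16 -1.4   0.05] t 12.0
depth 0.0091 lat 0.0187 y 0.0006 x_t 0.0131 F tool [-4.11 -0.49 -8.08] tq [ 0.18 -1.4   0.01] t 12.25
```

```bash
(python3 -m pendant '[[0.0015,0,0.0008,0],[0,0,0,0]]'; python3 tip.py; python3 tip.py; python3 -m pendant '[[0.002,0,0.0002,0],[0.002,0,0.0001,0],[0.002,0,0.0001,0]]'; python3 tip.py)| grep depth
python3 - <<'E'
from h import *
c=cam("scene"); s=r.read_state(); M=R.from_quat(s["eef_rot"]).as_matrix(); G=s["ee_pos"]-.008*M[:,2]; th=np.radians(25.4)
ax=-np.sin(th)*M[:,0]+np.cos(th)*M[:,2]; W=np.array([.4955,.0175,.058])
q=proj(c,[G-ax*.0227,G+ax*.0473,G+ax*.0973,W+.0165*M[:,0]])
u,v=235,150; im=cv2.resize(c["img"][v:v+54,u:u+54,::-1],(396,396),interpolation=cv2.INTER_CUBIC); im2=im.copy()
for p in q: cv2.drawMarker(im2,tuple(int(round(a)) for a in ((p-[u,v]+.5)*396/54)),(0,0,255),cv2.MARKER_CROSS,14,1)
cv2.imwrite("pics/drag.png",np.hstack([im,im2]))
E
```

```text
depth 0.0089 lat 0.0208 y 0.0006 x_t 0.0151 F tool [-2.09 -0.68 -9.07] tq [ 0.13 -1.04  0.03] t 12.42
depth 0.0089 lat 0.0208 y 0.0006 x_t 0.0151 F tool [-2.09 -0.68 -9.07] tq [ 0.13 -1.04  0.03] t 12.42
depth 0.0065 lat 0.0262 y 0.0006 x_t 0.021 F tool [ -3.57  -1.47 -12.3 ] tq [ 0.28 -1.49  0.02] t 12.67
```

View pics/drag.png

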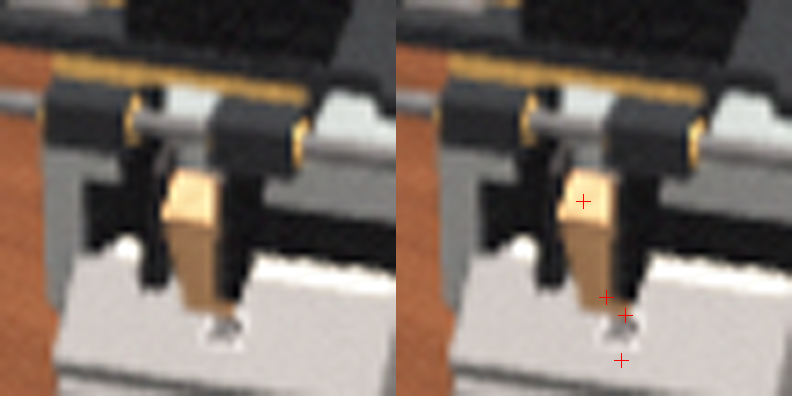

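The cassette has come out about 23 mm: the gap behind the nose is visible and the pin sits in the well at about (222,328). Continuing the draw.

```bash
(python3 -m pendant '[[0.002,0,0,0],[0.002,0,0,0],[0.002,0,0,0],[0.002,0,0,0]]'; python3 tip.py;  python3 -m pendant '[[0.0025,0,0,0],[0.0025,0,0,0],[0.0025,0,0,0],[0.0025,0,0,0]]'; python3 tip.py)| grep depth
```

```text
depth 0.0032 lat 0.0334 y 0.0005 x_t 0.0289 F tool [ -3.21  -0.85 -10.96] tq [ 0.3  -1.42  0.1 ] t 13.05
depth -0.0011 lat 0.0425 y 0.0004 x_t 0.0389 F tool [ -2.75  -0.32 -11.42] tq [ 0.35 -1.5   0.02] t 13.38
```

```bash
(python3 -m pendant '[[0.0025,0,0,0],[0.0025,0,0,0],[0.0025,0,0,0],[0.0025,0,0,0]]'; python3 tip.py;  python3 -m pendant '[[0.002,0,0,0],[0.002,0,0,0],[0.002,0,0,0],[0,0,0,0]]'; python3 tip.py)| grep depth
```

```text
depth -0.0054 lat 0.0515 y 0.0003 x_t 0.049 F tool [ -2.85  -2.16 -11.66] tq [ 0.43 -1.49  0.1 ] t 13.72
depth -0.0081 lat 0.0573 y 0.0002 x_t 0.0553 F tool [ -2.52  -1.77 -11.28] tq [ 0.4  -1.13  0.06] t 14.05
```

```bash
(python3 -m pendant '[[0.0015,0,0,0],[0.0015,0,0,0],[0,0,0,0]]'; python3 tip.py;  python3 -m pendant '[[0.001,0,0,0],[0.001,0,0,0],[0,0,0,0]]'; python3 tip.py)| grep depth
```

```text
depth -0.0087 lat 0.059 y 0.0002 x_t 0.0572 F tool [ -5.86  -1.97 -10.94] tq [ 0.41 -2.12  0.07] t 14.3
depth -0.0089 lat 0.0602 y 0.0003 x_t 0.0584 F tool [ -7.01  -1.41 -10.05] tq [ 0.45 -2.54  0.04] t 14.55
```

Fx is rising at about 60 mm of travel, which is the stop. Now I'll unload and withdraw along the axis.

```bash
(python3 -m pendant '[[0,0,0,0],[-0.0012,0,-0.0005,0],[-0.0012,0,-0.0005,0],[0,0,0,0]]'; python3 tip.py; python3 -m pendant '[[0.0021,0,-0.0045,0],[0.0021,0,-0.0045,0],[0.0021,0,-0.0045,0],[0,0,0,0]]'; python3 tip.py; python3 -m pendant '[[0.0063,0,-0.0136,0],[0.0084,0,-0.018,0],[0.0084,0,-0.018,0],[0,0,0,0]]';python3 tip.py)|grep depth
python3 - <<'E'
from h import *
s=r.read_state(); M=R.from_quat(s["eef_rot"]).as_matrix(); G=s["ee_pos"]-.008*M[:,2]; th=np.radians(25.4)
ax=-np.sin(th)*M[:,0]+np.cos(th)*M[:,2]; W=np.array([.4955,.0175,.058])
c=cam("scene")
q=proj(c,[G-ax*.0227,G+ax*.0473,G+ax*.0973,W+.06*M[:,0]])
u,v=230,135; im=cv2.resize(c["img"][v:v+84,u:u+60,::-1],(396,554),interpolation=cv2.INTER_CUBIC); im2=im.copy()
for p in q: cv2.drawMarker(im2,tuple(int(round(a)) for a in ((p-[u,v]+.5)*6.6)),(0,0,255),cv2.MARKER_CROSS,14,1)
cv2.imwrite("pics/out.png",np.hstack([im,im2]))
E
```

```text
depth -0.0097 lat 0.0594 y 0.0003 x_t 0.0579 F tool [-0.92 -1.91 -5.99] tq [ 0.3  -0.37  0.05] t 14.88
depth -0.0256 lat 0.0599 y 0.0009 x_t 0.0651 F tool [-2.4  -0.57 -2.61] tq [-0.01 -0.72 -0.02] t 15.22
depth -0.0834 lat 0.0619 y 0.0007 x_t 0.0913 F tool [ 1.34 -0.2   0.04] tq [0.03 0.04 0.  ] t 15.55
```

View pics/out.png

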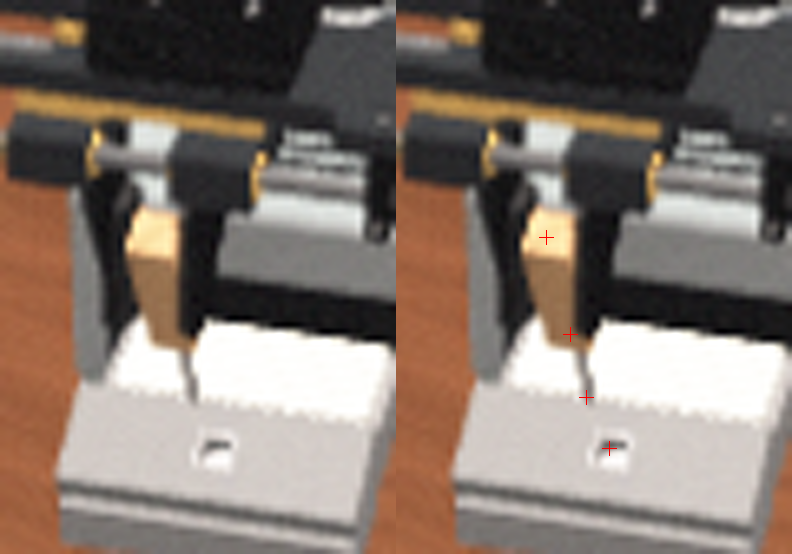

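The cassette stands fully out: the well ring at (612,450) coincides with the 60 mm prediction. The pin is clear and its lean is unchanged. Returning to the stand.

```bash
python3 -m pendant '[[0,0,0,0.09],[0,0,0,0.09],[0,0,0,0.09],[0,0,0,0.086],[0,0,0,0]]' >/dev/null; python3 go.py .5318 .3121 .190 -2.9
```

```text
t 16.02 p [0.6191 0.0551 0.1836] head -3.36 zax [-0.001 -0.001 -1.   ] F [-0.8 -0.2 -1.7] w 0.0176 grip 60.0
tool shift [-0.1022 -0.2514 -0.0064] turn -0.0081
```

```bash
python3 -m pendant '[[-0.013,-0.032,-0.0064,0],[-0.013,-0.032,0,0],[-0.013,-0.032,0,0],[-0.013,-0.032,0,0],[-0.013,-0.032,0,0],[-0.013,-0.032,0,0],[-0.013,-0.032,0,0],[-0.0112,-0.0274,0,0]]'>/dev/null; python3 -m pendant '[[0,0,0,0],[0,0,0,0],[0,0,0,0]]'>/dev/null; python3 go.py .5318 .3121 .190 -2.9; python3 go.py .5318 .3121 .190 -2.9
```

```text
t 16.93 p [0.5315 0.3112 0.1904] head -3.03 zax [-0.001 -0.001 -1.   ] F [ 1.7 -0.9 -1. ] w 0.0176 grip 60.0
tool shift [ 0.0002 -0.0009  0.0004] turn -0.0023
t 16.93 p [0.5315 0.3112 0.1904] head -3.03 zax [-0.001 -0.001 -1.   ] F [ 1.7 -0.9 -1. ] w 0.0176 grip 60.0
tool shift [ 0.0002 -0.0009  0.0004] turn -0.0023
```

```bash
python3 -m pendant '[[-0.0003,-0.0009,0.02,0],[0,0,0.015,0],[0,0,0.01,0],[0,0,0,0],[0,0,0.006,0],[0,0,0.004,0],[0,0,0.003,0],[0,0,0.0025,0]]';  python3 -m pendant '[[0,0,0,0],[0,0,0,0]]' 0 6; python3 go.py .4873 .3135 .129 -2.9
python3 - <<'E'
from h import *
c=cam("scene"); u,v=340,165
cv2.imwrite("pics/back.png",cv2.resize(c["img"][v:v+75,u:u+75,::-1],(600,600),interpolation=cv2.INTER_CUBIC))
E
```

```text
time: 17.6
ee_pos: [0.5314, 0.3129, 0.1307]
eef_rot: [1.0, -0.027, 0.0, -0.0]
ft_force: [-0.4, 0.1, -0.2]
width: 0.0175
grip_force: 60.0
time: 17.77
ee_pos: [0.5312, 0.313, 0.1308]
eef_rot: [1.0, -0.027, 0.0, 0.0]
ft_force: [0.3, -0.4, 0.2]
width: 0.0181
grip_force: 6.0
t 17.77 p [0.5312 0.313  0.1308] head -3.12 zax [ 0. -0. -1.] F [ 0.3 -0.4  0.2] w 0.0181 grip 6.0
tool shift [-0.0439  0.0019  0.0018] turn -0.0039
```

View pics/back.png

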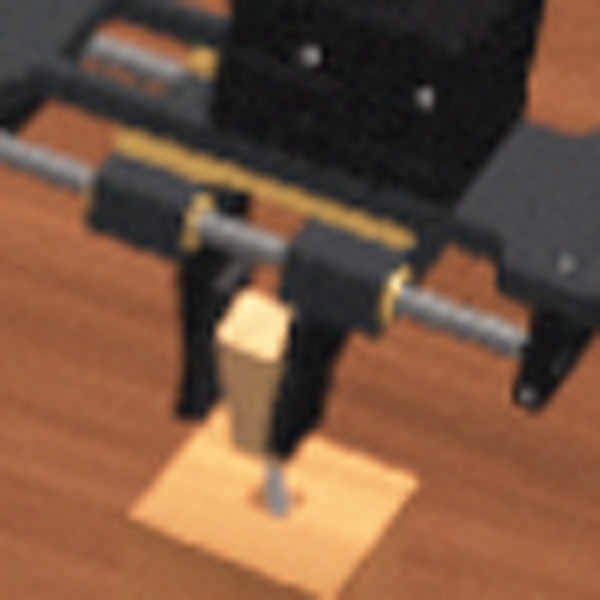

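The pin enters the hole mouth near its front edge at about (278,510), with no contact force. Now I'll straighten it with a light grip.

```bash
python3 -m pendant '[[-0.004,0.001,0.0018,0],[-0.006,0,0,0],[-0.006,0,0,0],[-0.006,0,0,0],[-0.006,0,0,0],[-0.006,0,0,0],[-0.006,0,0,0],[-0.0035,0,0,0]]';  python3 -m pendant '[[0,0,0,0]]'; python3 go.py .4905 .3135 .098 -2.9
```

```text
time: 18.48
ee_pos: [0.4867, 0.3145, 0.1289]
eef_rot: [1.0, -0.027, 0.0, 0.0]
ft_force: [1.1, 0.5, 0.1]
width: 0.0177
grip_force: 6.0
time: 18.57
ee_pos: [0.4867, 0.3145, 0.1289]
eef_rot: [1.0, -0.027, -0.0, 0.0]
ft_force: [0.5, 0.5, -0.2]
width: 0.018
grip_force: 6.0
t 18.57 p [0.4867 0.3145 0.1289] head -3.08 zax [-0. -0. -1.] F [ 0.5  0.5 -0.2] w 0.018 grip 6.0
tool shift [0.0039 0.0008 0.0309] turn -0.0031
```

```bash
python3 -m pendant '[[0.0035,0,0,0],[0,0,0.004,0],[0,0,0.004,0],[0,0,0.004,0],[0,0,0,0]]';  python3 -m pendant '[[0,0,0.004,0],[0,0,0.004,0],[0,0,0.004,0],[0,0,0.004,0],[0,0,0,0]]'; python3 go.py .4905 .3135 .097 -2.9
```

```text
time: 18.98
ee_pos: [0.4907, 0.3137, 0.1155]
eef_rot: [1.0, -0.027, -0.001, 0.0]
ft_force: [0.4, -0.5, -0.5]
width: 0.0179
grip_force: 6.0
time: 19.4
ee_pos: [0.4908, 0.3138, 0.0998]
eef_rot: [1.0, -0.027, -0.001, 0.0]
ft_force: [0.3, -0.8, -0.5]
width: 0.0179
grip_force: 6.0
t 19.4 p [0.4908 0.3138 0.0998] head -3.13 zax [-0.001 -0.001 -1.   ] F [ 0.3 -0.8 -0.5] w 0.0179 grip 6.0
tool shift [-0.0003  0.0003  0.0028] turn -0.004
```

Descending freely. I'll lower to seat it, release, back up and check.

```bash
python3 -m pendant '[[0,0,0.002,0],[0,0,0.002,0],[0,0,0.001,0],[0,0,0,0]]';  python3 -m pendant '[[0,0,0,0],[0,0,0,0],[0,0,0,0],[0,0,0,0],[0,0,0,0],[0,0,0,0],[0,0,0,0],[0,0,0,0]]' 0.8; python3 -m pendant '[[0,0,-0.02,0],[0,0,-0.03,0],[0,0,-0.04,0],[0,0,-0.04,0],[0,0,0,0],[0,0,0,0]]'
python3 - <<'E'
from h import *
c=cam("scene"); S=[.4905,.315]
q=proj(c,[[*S,.128],[*S,.058]]); print(q.round(1))
u,v=345,180; im=cv2.resize(c["img"][v:v+75,u:u+75,::-1],(396,396),interpolation=cv2.INTER_CUBIC)
for p in q: cv2.drawMarker(im,tuple(int(round(a)) for a in ((p-[u,v]+.5)*396/75)),(0,0,255),cv2.MARKER_CROSS,10,1)
im2=cv2.resize(c["img"][130:230,210:310,::-1],(396,396),interpolation=cv2.INTER_CUBIC)
cv2.imwrite("pics/end.png",np.hstack([im,im2]))
E
```

```text
time: 19.73
ee_pos: [0.492, 0.3142, 0.0965]
eef_rot: [1.0, -0.027, 0.001, -0.0]
ft_force: [1.3, -1.0, 3.7]
width: 0.0181
grip_force: 6.0
time: 20.4
ee_pos: [0.4912, 0.3141, 0.0958]
eef_rot: [1.0, -0.027, -0.0, 0.0]
ft_force: [-0.7, -0.0, -0.4]
width: 0.0625
grip_force: 0.0
time: 20.9
ee_pos: [0.492, 0.315, 0.2283]
eef_rot: [1.0, -0.027, 0.002, -0.001]
ft_force: [0.2, -0.6, -0.7]
width: 0.0694
grip_force: 0.0
[[377.9 204.5]
 [373.7 226.8]]
```

View pics/end.png

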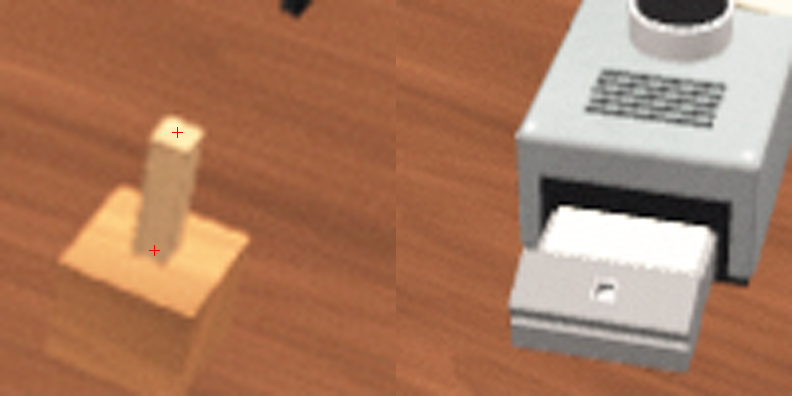

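The tool stands upright and seated, with its handle top exactly on the prediction at (177,132). The cassette is fully out on the right panel. Handing in.

```bash
python3 -c "
from bench import r
print(r.close_job())"
```

```text
the job is handed in; nothing more can be done
None
```

The job is handed in at about 21 s. Camera and force readings show the button pressed and held throughout by the pin, the cassette drawn out to its stop (about 60 mm), and the pin tool back upright and seated in its stand; no verdict came back.

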